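# Put the sharpening stone away in the drawer

## Robot

A 6-joint arm with a two-finger parallel gripper is mounted at the origin on the work surface. World frame = base frame: x ahead of the robot, y to its left, z up, the work surface at z = 0. Lengths are in m, angles in degrees, forces in N, time in s.
With the tool pointing down it reaches from about 0.375 to 0.9 m from the base axis. Payload 3.1 kg.
Tool frame: the origin (TCP) lies between the finger pads; the fingertips stand 11 mm ahead of it and the grasp point (between the pads) lies 8 mm behind it; z points along the fingers, y is the line along which they close (so a half turn about z gives the same grasp; the last joint's range is limited). The gripper opens to 87 mm and grips with 3 to 60 N. Pads are 19 mm wide; open, the fingers measure 117 mm over their backs; the gripper's body (75 mm by 190 mm) begins 51 mm behind the grasp point.
Start: joints at [-81.389, 30.224, 82.088, -0, 67.689, -10.227], TCP at [0.202, -0.591, 0.196] pointing down, gripper open.
Joint ranges: [-176.69, 176.69], [-43.24, 126.21], [12.49, 139.97], [-82, 262], [0, 151.66], [-163.58, 163.58]. Speed limits (degrees/s): [159.86, 159.86, 180, 180, 180, 180].

## Interface

Orientations are given as a 3x3 rotation matrix whose columns are the frame's x, y, z axes.
In Python, from rig import bot, viewer, workorder, models gives the robot as it stands.
- The arm moves only by the shell command python3 -m jog 'ROWS'. ROWS is JSON, a list of rows, each a list of 7 numbers: the opening, from 0 (shut) to 1 (fully open), then the shift along the tool's x, y, z in m, then the turn, a rotation vector about the tool's x, y, z in degrees. In form: [[claw, x, y, z, ax, ay, az], ...]. A call has 1 to 20 rows; each row is the pose to reach, as a shift and turn from the pose commanded when the call began, along the tool's axes at that moment; what a row does not reach only later rows make up. A row lasts 1/8 s, in which the tool goes at most 62.5 mm and 10.7 degrees, less where a joint would pass 70% of its speed; a pose out of reach is approached as far as the arm can. A call with a gripper value outside its range is refused whole. The fingers move at their own pace and stop on an object; the grip force is fixed at half the most. Time passes only in rows, so rows that repeat a pose let the fingers close. It gives the time, the measured TCP pose, the force, the opening and the grip force at its end, in the units of the state.
- bot.read_state(): the state, without advancing time (a new reading comes with each control period).
- viewer.capture(name): name is "scene" or "top"; returns (picture, depth): 384x512x3 uint8, blue, green, red; 384x512 float32, m along the optical axis (not along the pixel's ray), 0 where there is no reading.
- viewer.camera_info(name): a dict with "fx", "fy", "cx", "cy" (pixels), "world_to_cam" (4x4, takes a point from world to camera coordinates). Camera axes: x right, y down, z forward; pixel columns grow to the right and rows downward; lengths in m; the calibration is good to about 2 mm. A picture is of the moment at which its call begins. camera_info takes no time and is no camera call.
- workorder.hand_in(): hands the job in; it is judged then, once.
Trained networks look in the newest picture that a camera, given by its name, has taken for a name from the list of things; names that differ only in an ending like _2 or _b are one class to them, and where a whole thing is asked for, a point or a joint stands for the part that bears it (a point fixed in the world has none). Each returns a list of dicts, best first, with "p" (0 to 1); they miss things now and then, are a little off and sometimes report something else, mostly with a low value. They report only what shows in the picture. A call takes as long as a camera call. They do not tell look-alikes from the thing itself.
- models.outline_of(camera, thing): "mask" (384x512 bool, what is visible of it).
- models.tip_of(camera, thing): "xyz" ([x, y, z] in m, in world coordinates, good to about 4 mm: a listed point, or the origin of a listed thing).
The state is a dict: "time_s": time; "joint_positions": joint angles; "qvel": joint speeds; "tau": joint torques, N m; "position": TCP position; "tcp_rot": TCP orientation; "force": force on the tool from outside, world axes, zero at the start; "moment": the same for the moment, N m; "opening": opening from 0.0 (shut) to 1.0 (fully open); "grasp_force": force on a finger pad.
Only numpy, scipy, OpenCV 4.12 (cv2) and the standard library are available. Lean on these libraries where they do the work, as an engineer would, in place of code of your own. Each camera call takes 0.05 s, during which the arm holds its last target. There are 200 camera calls.

## Task

Put the sharpening stone away: pull the upper drawer of the small grey unit well open by its handle, lay the stone flat in the drawer's wide empty compartment with the green liner without dropping it, and gently push the drawer fully home so that its catch holds it shut. Leave the lower drawer shut, and leave the bottle, the burnisher and the copper plate where they are.

Things in the scene. Friction and masses are not known exactly. Their poses are not given: they have to be found in the camera images.
- unit_top (a point): middle of the front edge of the top of the grey steel drawer unit, which is fixed to the bench: 240 mm deep x 320 wide x 150 high, two drawers one above the other with blue fronts facing roughly towards the robot; place and yaw vary. x points level into the unit, y along its front, z up. The 12 mm thick drawer fronts stand just in front of this edge; the top reaches 228 mm back from it.
- drawer (a joint): upper drawer (0.9 kg): 0 = shut, grows as it slides out along the unit's -x, to 0.17 m; about 1 N friction (plus 6 N per m/s), stays where left. A spring catch holds it shut: about 6 N pulls it out of the last few mm; on closing it resists with about 6 N between 16 and 7 mm from shut, pushing it back out if let go there, and below 6 mm draws it home by itself.
- drawer_handle (a point): middle of the upper drawer's handle: round steel bar 12 mm thick, 110 mm long, parallel to the front, its axis 45 mm in front of it (39 mm clear behind), on 8 mm stubs 50 mm either side. 115 mm above the bench, 35 mm below the unit's top; the drawer front's upper edge is 25 mm above it. Axes as unit_top's: x into the unit, y along the bar. Moves with the drawer.
- drawer_bay (a point): point on the floor of the upper drawer's wide empty green-lined bay, mid-width, 50 mm behind the drawer front's inner face; axes as unit_top, moves with the drawer, 84 mm above bench. Inside x = -50 to 150, y = -95 to 95 mm; front rises 56 mm, walls 40, divider (at -y, then a tool rack) 36. Handle: 113 mm in -x, 43 in -y, 31 up. At opening q, x = -50 to q - 56 mm is clear of the unit's top.
- lower_drawer (a joint): lower drawer of the same unit, with the same kind of handle 72 mm below the upper one; 0 = shut (as it starts and must stay).
- stone: two-tone grey sharpening stone, a rigid block 150 x 50 x 25 mm (x, y, z), about 0.4 kg, lying flat on the bench. Origin: centre of its underside; x along its length.
- stone_center (a point): centre of the stone, 12.5 mm above its underside; axes as the stone's
- bottle: grey bottle with red cap and paper label, 68 mm in diameter, 190 mm high, standing. Origin: centre of its underside. Leave it.
- burnisher: burnisher with red-brown wooden handle, about 180 mm long along its x (90 mm either way of the origin) and 24 mm wide, 22 mm high, lying on the bench. Origin: under its middle. Leave it.
- copper_plate: copper etching plate 150 x 200 x 3 mm (x, y, z) lying flat. Origin: centre of its underside. Leave it.
Mind the look-alikes: they are no part of the job. Of the things that look like the stone, the larger one is meant.

How it is judged (in metres and radians):
On the way, in this order (a step that is already met when the one before it is completed fails the run):
1. the upper drawer is pulled at least 110 mm open (value of joint drawer above 0.11 m), for 0.1 s.
2. the stone lies flat on the floor of the drawer's wide compartment, let go, with the drawer still at least 60 mm open (x of stone_center in the frame of drawer_bay between -0.03 and 0.13 m and y of stone_center in the frame of drawer_bay between -0.075 and 0.075 m and z of stone_center in the frame of drawer_bay between 0.0085 and 0.0165 m and value of joint drawer above 0.06 m and contact force between the fingers and stone below 0.1 N and linear speed of stone below 0.05 m/s), for 0.2 s.
At the end, for the whole second after the job is handed in: Upper drawer shut within 4 mm, lower within 10 mm; stone at rest, flat on the floor (centre 12.5 +/- 4 mm above it) of the wide green compartment, either way up, any yaw; bottle upright (0.2 rad), and bottle, burnisher and copper plate within 40 mm of their start (value of joint drawer below 0.004 m and value of joint lower_drawer below 0.01 m and x of stone_center in the frame of drawer_bay between -0.03 and 0.13 m and y of stone_center in the frame of drawer_bay between -0.075 and 0.075 m and z of stone_center in the frame of drawer_bay between 0.0085 and 0.0165 m and linear speed of stone below 0.03 m/s and distance of each of bottle, burnisher, copper_plate from where it was at the start of the episode below 0.04 m and angle between bottle's own z axis and vertical below 0.2 rad); the robot touches nothing.
It fails at once if the stone is dropped (moves faster than 0.7 m/s out of the fingers) (contact force between the fingers and stone below 0.05 N and linear speed of stone above 0.7 m/s).
It fails at once if the drawer is slammed (shut faster than 0.6 m/s) (velocity of joint drawer below -0.6 m/s).
It fails at once if the lower drawer is opened by more than 30 mm (value of joint lower_drawer above 0.03 m).
It fails at once if the bottle is knocked over or shoved more than 40 mm (angle between bottle's own z axis and vertical above 0.5 rad or distance of bottle from where it was at the start of the episode above 0.04 m).
It fails at once if the burnisher or the copper plate is shoved more than 40 mm (distance of any of burnisher, copper_plate from where it was at the start of the episode above 0.04 m).
It also fails if it takes over 72 s, if anything falls off the work surface, if the arm or the gripper's body presses on something with over 40 N, if the wrist force passes 120 N, or if a joint passes its speed limit or range.

## Working session

There is one attempt and no reset: what is moved stays moved. The work goes in short steps, Python scripts to look and compute and a shell command to move; the robot and the scene stay as the last step left them, time stands still between calls to the robot, and variables do not carry over. Pictures are saved under pics/ and viewed, at most 10 in all, crops included, and the job is handed in when it is done.

```bash
mkdir -p pics; ls; cat > h.py <<'E'
import numpy as np, cv2
from rig import bot, viewer, workorder, models
def cloud(cam,d):
    i=viewer.camera_info(cam); v,u=np.mgrid[:384,:512]
    p=np.stack([(u-i["cx"])/i["fx"]*d,(v-i["cy"])/i["fy"]*d,d,np.ones_like(d)],-1)
    return (p@np.linalg.inv(i["world_to_cam"]).T)[...,:3]
def proj(cam,x):
    i=viewer.camera_info(cam); c=i["world_to_cam"]@np.r_[x,1]
    return np.round([c[0]/c[2]*i["fx"]+i["cx"],c[1]/c[2]*i["fy"]+i["cy"]])
E
python3 - <<'E'
from h import *
ims=[]
np.set_printoptions(precision=4,suppress=True)
for c in ("scene","top"):
    im,d=viewer.capture(c); cv2.imwrite(f"pics/{c}0.png",im); np.save(f"{c}0.npy",d)
    for t in ("unit_top","drawer_handle","drawer_bay","stone","stone_center","bottle","burnisher","copper_plate"):
        for r in models.tip_of(c,t)[:3]: print(c,t,round(r["p"],2),np.array(r["xyz"]),proj(c,r["xyz"]))
    for r in models.outline_of(c,"stone")[:4]:
        m=r["mask"]; P=cloud(c,d)[m&(d>0)]; print("mask",r["p"],m.sum(),np.median(P,0),cv2.minAreaRect(P[:,:2].astype(np.float32)))
s=bot.read_state();print(s["position"],s["tcp_rot"],s["time_s"],s["opening"])
E
```

```text
pics
scene unit_top 0.76 [ 0.6293 -0.2077  0.1501] [144. 187.]
scene drawer_handle 0.88 [ 0.5716 -0.1997  0.1161] [160. 177.]
scene stone 0.62 [ 0.4436  0.3531 -0.0021] [361. 220.]
scene stone 0.61 [ 0.2707  0.3213 -0.006 ] [363. 171.]
scene stone 0.54 [ 0.3622  0.1019 -0.002 ] [287. 173.]
scene stone_center 0.85 [0.2685 0.3217 0.0099] [365. 168.]
scene stone_center 0.67 [0.4419 0.3509 0.0127] [362. 217.]
scene bottle 0.76 [ 0.6238  0.2207 -0.0044] [299. 261.]
scene burnisher 0.66 [ 0.3606  0.0993 -0.0003] [286. 172.]
scene copper_plate 0.76 [ 0.3977 -0.1336  0.0003] [211. 160.]
mask 0.94 445 [0.2752 0.3202 0.0167] ((0.26963701844215393, 0.3196958005428314), (0.10732515156269073, 0.041927509009838104), 74.69023132324219)
mask 0.78 1096 [0.4502 0.3551 0.0239] ((0.43475058674812317, 0.35386377573013306), (0.1652083843946457, 0.06875381618738174), 47.24562072753906)
mask 0.34 313 [0.3507 0.1058 0.0184] ((0.3639029562473297, 0.09679456800222397), (0.03169536218047142, 0.1677776575088501), 73.78458404541016)
top unit_top 0.92 [ 0.6344 -0.2099  0.1501] [350. 154.]
top drawer_handle 0.85 [ 0.576  -0.2045  0.112 ] [346. 176.]
top stone 0.91 [ 0.2706  0.3231 -0.0016] [172. 279.]
top stone 0.78 [0.4425 0.3559 0.0007] [161. 224.]
top stone_center 0.97 [0.4462 0.351  0.0123] [162. 222.]
top stone_center 0.68 [0.2669 0.3186 0.0096] [172. 280.]
top bottle 0.62 [0.6168 0.2221 0.0003] [204. 168.]
top burnisher 0.71 [0.3689 0.1001 0.0006] [243. 246.]
top copper_plate 0.82 [ 0.4054 -0.133   0.0012] [316. 233.]
mask 0.88 797 [0.4414 0.3513 0.0257] ((0.4408635199069977, 0.35301971435546875), (0.14805568754673004, 0.0503816232085228), 47.75907897949219)
mask 0.66 402 [0.2687 0.3156 0.0183] ((0.2677936851978302, 0.31882041692733765), (0.10522010922431946, 0.035678211599588394), 74.57012939453125)
[ 0.2018 -0.5915  0.1957] [[ 0.9464  0.3229 -0.    ]
 [ 0.3229 -0.9464 -0.    ]
 [-0.      0.     -1.    ]] 1.0 0.9993829509924479
```

```bash
python3 - <<'E'
from h import *
np.set_printoptions(precision=4,suppress=True)
for c in("top","scene"):
    d=np.load(c+"0.npy"); P=cloud(c,d)
    m=(abs(P[...,2]-.150)<.004)&(d>0)&(P[...,1]<.1)&(P[...,0]>.4); m=cv2.morphologyEx(m.astype(np.uint8),cv2.MORPH_OPEN,np.ones((5,5)))>0
    r=cv2.minAreaRect(P[m][:,:2].astype(np.float32)); print(c,"unit",r,m.sum()); print(cv2.boxPoints(r), np.median(P[m][:,2]))
    m=(abs(P[...,2]-.118)<.012)&(d>0)&(abs(P[...,0]-.575)<.05)&(abs(P[...,1]+.2)<.1)
    q=P[m][:,:2]; r=cv2.minAreaRect(q.astype(np.float32)); print("handle",r,m.sum(),P[m][:,2].max())
    m=(abs(P[...,2]-.025)<.005)&(np.hypot(P[...,0]-.443,P[...,1]-.353)<.1); q=P[m][:,:2]; r=cv2.minAreaRect(q.astype(np.float32)); w=np.linalg.eigh(np.cov(q.T))[1][:,1]; print("stone",r,np.degrees(np.arctan2(w[1],w[0])),q.mean(0),np.median(P[m][:,2]))
a=cv2.imread("pics/top0.png"); b=cv2.imread("pics/scene0.png")
cv2.imwrite("pics/c1.png",cv2.resize(a[120:320,120:420],None,fx=2.6,fy=2.6,interpolation=cv2.INTER_CUBIC))
E
```

```text
top unit ((0.7458851337432861, -0.21512407064437866), (0.32111799716949463, 0.2293262481689453), 86.18033599853516) 7330
[[ 0.6208 -0.3677]
 [ 0.8496 -0.383 ]
 [ 0.871  -0.0626]
 [ 0.6422 -0.0473]] 0.1502010595717571
handle ((0.5944443941116333, -0.21049639582633972), (0.17463509738445282, 0.05189068987965584), 86.25994110107422) 331 0.12990147497654148
stone ((0.4417594075202942, 0.35434213280677795), (0.15105903148651123, 0.05032433569431305), 47.515037536621094) 47.61421793651516 [0.4414 0.3535] 0.02580095124898385
scene unit ((0.7478235960006714, -0.2158648669719696), (0.3232358396053314, 0.2293943464756012), 86.39523315429688) 9922
[[ 0.6232 -0.37  ]
 [ 0.8521 -0.3844]
 [ 0.8725 -0.0618]
 [ 0.6435 -0.0474]] 0.15012093598294152
handle ((0.591952919960022, -0.20349253714084625), (0.11736031621694565, 0.04101146385073662), 85.62696838378906) 243 0.12514964921085647
stone ((0.4436727464199066, 0.35238683223724365), (0.151666522026062, 0.05322806164622307), 48.428680419921875) 47.59644942562674 [0.446  0.3547] 0.02470490794297253
```

View pics/c1.png

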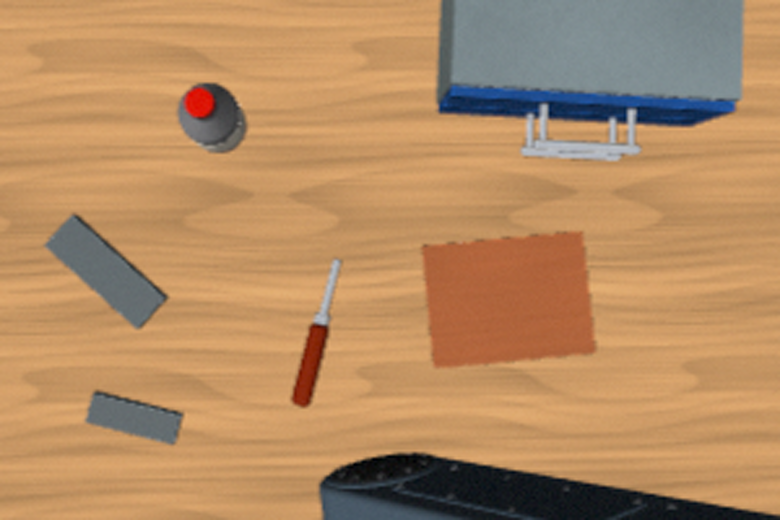

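View pics/scene0.png

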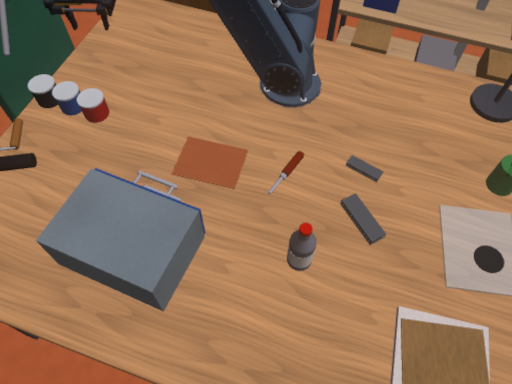

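The two stone-like blocks are at top view (161,224), crop (106,270), about 150x50 mm, and top (172,279), crop (134,418), about 105x36 mm. The larger one at (0.443, 0.353), long axis at 47.6°, is the stone. The crop confirms the size difference. The unit's yaw is -3.75° and the handle is at (0.575, -0.204, 0.115).

```bash
cat > to.py <<'E'
import sys
from h import *
x,y,z,yaw=map(float,sys.argv[1:5]); s=bot.read_state(); R=np.array(s["tcp_rot"]); a=np.radians(yaw)
Y=np.array([np.cos(a),np.sin(a),0]); Z=np.array([0,0,-1.]); T=np.stack([np.cross(Y,Z),Y,Z],1)
print("shift",np.round(R.T@(np.array([x,y,z])-s["position"]),4),"turn",np.round(np.degrees(cv2.Rodrigues(R.T@T)[0].ravel()),2),"t",s["time_s"],"F",np.round(s["force"],1),"open",round(s["opening"],3))
E
python3 to.py 0.575 -0.204 0.25 -3.75
```

```text
shift [ 0.4783 -0.2462 -0.0543] turn [  0.     0.   -67.41] t 1.0 F [ 0.1 -0.  -0. ] open 0.999
```

```bash
python3 -m jog '[[0.42,0,0,-0.054,0,0,0],[0.42,0.478,-0.246,-0.054,0,0,-67.4],[0.42,0.478,-0.246,-0.054,0,0,-67.4],[0.42,0.478,-0.246,-0.054,0,0,-67.4],[0.42,0.478,-0.246,-0.054,0,0,-67.4],[0.42,0.478,-0.246,-0.054,0,0,-67.4],[0.42,0.478,-0.246,-0.054,0,0,-67.4],[0.42,0.478,-0.246,-0.054,0,0,-67.4],[0.42,0.478,-0.246,-0.054,0,0,-67.4],[0.42,0.478,-0.246,-0.054,0,0,-67.4],[0.42,0.478,-0.246,-0.054,0,0,-67.4],[0.42,0.478,-0.246,-0.054,0,0,-67.4],[0.42,0.478,-0.246,-0.054,0,0,-67.4]]'; python3 to.py 0.575 -0.204 0.107 -3.75
```

```text
time_s: 2.62
position: [0.5739, -0.2054, 0.2496]
tcp_rot: [[0.067, 0.998, -0.0], [0.998, -0.067, -0.0], [-0.0, -0.0, -1.0]]
force: [0.1, -0.2, 0.3]
opening: 0.42
grasp_force: 0.0
shift [0.0015 0.001  0.1426] turn [-0.03  0.01 -0.11] t 2.625 F [ 0.1 -0.2  0.3] open 0.42
```

```bash
python3 -m jog '[[0.42,0.001,0.001,0.05,0,0,0],[0.42,0.001,0.001,0.08,0,0,0],[0.42,0.001,0.001,0.1,0,0,0],[0.42,0.001,0.001,0.12,0,0,0],[0.42,0.001,0.001,0.135,0,0,0],[0.42,0.001,0.001,0.142,0,0,0],[0.42,0.001,0.001,0.142,0,0,0]]'; python3 - <<'E'
from h import *
im,d=viewer.capture("scene"); cv2.imwrite("pics/s1.png",cv2.resize(im[80:280,40:300],None,fx=3,fy=3))
E
```

```text
time_s: 3.5
position: [0.5756, -0.2037, 0.1075]
tcp_rot: [[0.066, 0.998, -0.0], [0.998, -0.066, 0.0], [0.0, -0.0, -1.0]]
force: [-0.5, 0.3, 0.4]
opening: 0.415
grasp_force: 0.0
```

View pics/s1.png

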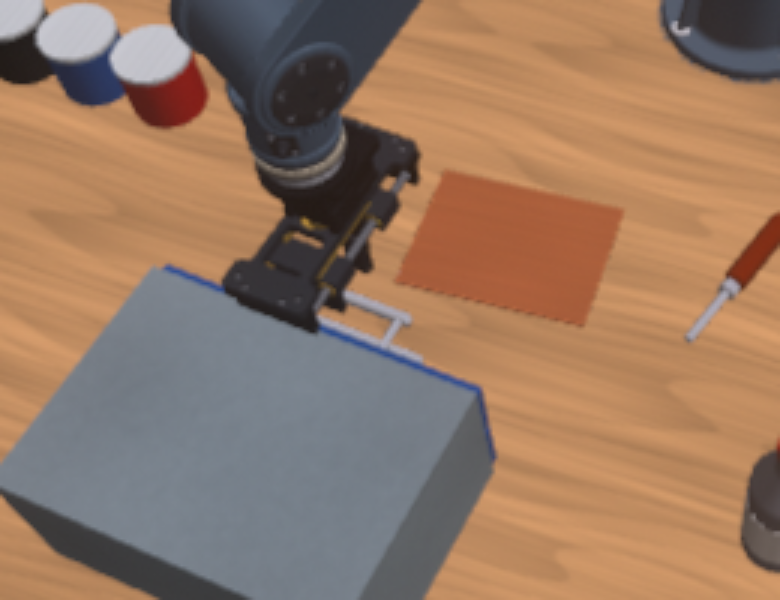

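The gripper straddles the handle at crop (345,290), one finger behind the bar, with no contact force. Next I close the fingers.

```bash
python3 -m jog '[[0,0,0,0,0,0,0],[0,0,0,0,0,0,0],[0,0,0,0,0,0,0],[0,0,0,0,0,0,0],[0,0,0,0,0,0,0]]'
```

```text
time_s: 4.18
position: [0.5759, -0.2033, 0.1077]
tcp_rot: [[0.065, 0.998, 0.0], [0.998, -0.065, -0.0], [-0.0, 0.0, -1.0]]
force: [-0.1, -0.3, 1.0]
opening: 0.015
grasp_force: 0.0
```

The fingers shut without finding the bar, so I look again.

```bash
python3 - <<'E'
from h import *
np.set_printoptions(precision=4,suppress=True)
print(bot.read_state()["grasp_force"],bot.read_state()["opening"])
out=[]
for c in("scene","top"):
    im,d=viewer.capture(c); P=cloud(c,d)
    u,v=map(int,proj(c,[.575,-.204,.115])); out.append(cv2.resize(im[v-35:v+35,u-45:u+45],(720,560) if 0 else (400,311)))
    for t in("drawer_handle","unit_top"):
        for r in models.tip_of(c,t)[:2]: print(c,t,r["p"],np.array(r["xyz"]),proj(c,r["xyz"]))
    P0=cloud(c,np.load(c+"0.npy"))
    m=(P0[...,2]>.095)&(P0[...,2]<.135)&(P0[...,0]>.5)&(P0[...,0]<.6)&(P0[...,1]>-.3)&(P0[...,1]<-.1)
    q=P0[m]; print(len(q)); print(q[np.argsort(q[:,1])][::max(1,len(q)//14)])
cv2.imwrite("pics/m2.png",np.hstack(out))
E
```

```text
0.0 0.014740390418032491
scene drawer_handle 0.8 [ 0.5709 -0.204   0.117 ] [158. 177.]
scene unit_top 0.91 [ 0.6305 -0.2082  0.1495] [144. 187.]
217
[[ 0.5712 -0.2608  0.1204]
 [ 0.5948 -0.255   0.1177]
 [ 0.5766 -0.2526  0.1176]
 [ 0.5728 -0.2446  0.1212]
 [ 0.5689 -0.2359  0.1154]
 [ 0.5763 -0.2259  0.1163]
 [ 0.5835 -0.216   0.1171]
 [ 0.5744 -0.2052  0.1195]
 [ 0.5809 -0.1949  0.1245]
 [ 0.5838 -0.1869  0.113 ]
 [ 0.5816 -0.1778  0.1198]
 [ 0.5822 -0.1685  0.1207]
 [ 0.5845 -0.1588  0.1193]
 [ 0.5901 -0.1529  0.121 ]
 [ 0.5777 -0.1471  0.1206]]
top drawer_handle 0.8 [ 0.578  -0.2029  0.1158] [345. 175.]
top unit_top 0.59 [ 0.6324 -0.2087  0.1517] [350. 155.]
207
[[ 0.5718 -0.263   0.1171]
 [ 0.5948 -0.2565  0.1218]
 [ 0.5686 -0.2529  0.1209]
 [ 0.5713 -0.2494  0.123 ]
 [ 0.5778 -0.2394  0.1181]
 [ 0.5749 -0.2303  0.1186]
 [ 0.5696 -0.2194  0.115 ]
 [ 0.5691 -0.2089  0.1208]
 [ 0.578  -0.1978  0.1198]
 [ 0.5814 -0.1899  0.1164]
 [ 0.5752 -0.18    0.1204]
 [ 0.5782 -0.1682  0.121 ]
 [ 0.5782 -0.1592  0.1219]
 [ 0.5874 -0.1544  0.1185]
 [ 0.5813 -0.1508  0.1208]]
```

View pics/m2.png

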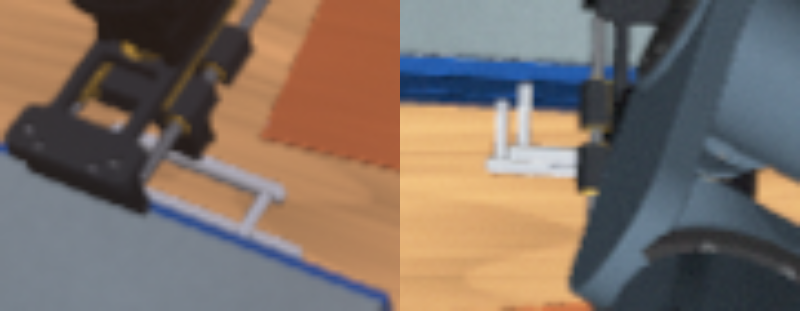

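```bash
python3 -m jog '[[0,0,0,0,0,0,0],[0,0,0,0,0,0,0]]'; python3 - <<'E'
from h import *
im,d=viewer.capture("top"); P=cloud("top",d)
cv2.imwrite("pics/t3.png",cv2.resize(im[140:200,300:380],(800,600),interpolation=cv2.INTER_CUBIC))
E
```

```text
time_s: 4.72
position: [0.5759, -0.2034, 0.1076]
tcp_rot: [[0.066, 0.998, -0.0], [0.998, -0.066, 0.0], [0.0, -0.0, -1.0]]
force: [0.1, -0.6, -1.3]
opening: 0.009
grasp_force: 0.0
```

View pics/t3.png

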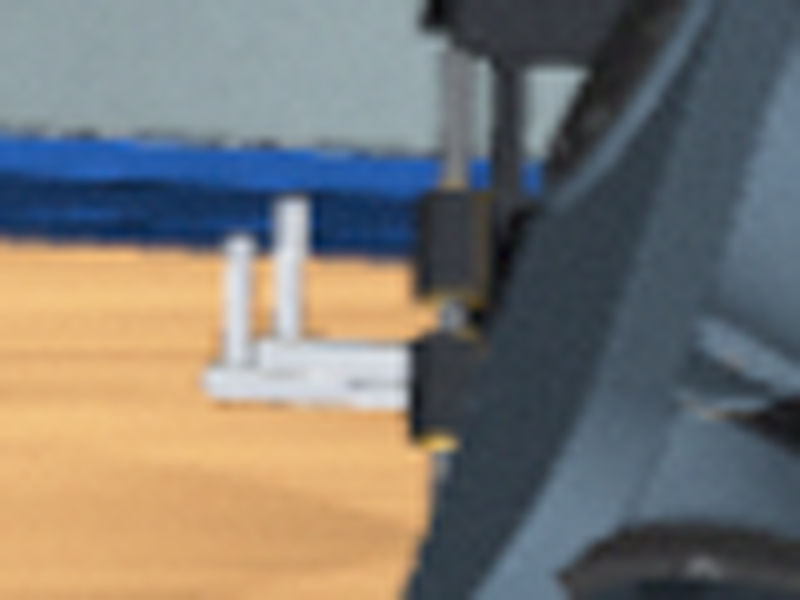

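The geometry looks right, so a small pull will show whether the bar is held.

```bash
python3 -m jog '[[0,0,-0.003,0,0,0,0],[0,0,-0.006,0,0,0,0],[0,0,-0.01,0,0,0,0],[0,0,-0.015,0,0,0,0],[0,0,-0.02,0,0,0,0],[0,0,-0.02,0,0,0,0]]';  python3 - <<'E'
from h import *
for c in("scene","top"):
    viewer.capture(c)
    for t in("drawer_handle","unit_top"):
        for r in models.tip_of(c,t)[:2]: print(c,t,r["p"],np.array(r["xyz"]),proj(c,r["xyz"]))
E
```

```text
time_s: 5.52
position: [0.5554, -0.202, 0.1077]
tcp_rot: [[0.066, 0.998, -0.0], [0.998, -0.066, 0.0], [0.0, -0.0, -1.0]]
force: [0.9, 0.3, -0.5]
opening: 0.007
grasp_force: 0.0
scene drawer_handle 0.62 [ 0.5729 -0.2016  0.1156] [159. 178.]
scene unit_top 0.73 [ 0.6274 -0.206   0.1494] [145. 187.]
top drawer_handle 0.93 [ 0.5748 -0.2051  0.112 ] [346. 176.]
top drawer_handle 0.35 [ 0.4049 -0.1321  0.0026] [316. 233.]
top unit_top 0.65 [ 0.6306 -0.2112  0.1483] [351. 155.]
top unit_top 0.4 [ 0.5753 -0.2065  0.1103] [346. 176.]
```

```bash
python3 -m jog '[[0,0,-0.05,-0.03,0,0,0],[0,0,-0.07,-0.08,0,0,0],[0.42,0,-0.07,-0.08,0,0,0],[0.42,0,-0.07,-0.08,0,0,0],[0.42,0,-0.07,-0.08,0,0,0],[0.42,0,-0.07,-0.08,0,0,0]]';  python3 - <<'E'
from h import *
np.set_printoptions(precision=4,suppress=True)
s=bot.read_state(); p=np.array(s["position"]); R=np.array(s["tcp_rot"]); o=[]
for c in("scene","top"):
    im,d=viewer.capture(c); P=cloud(c,d); Q=(P-p)@R
    m=(d>0)&(abs(Q[...,0])<.04)&(abs(Q[...,1])<.1)&(Q[...,2]>-.08)&(Q[...,2]<.06)
    q=Q[m]; print(c,m.sum(),proj(c,p),proj(c,p+R@[0,0,.011])); q=q[np.argsort(-q[:,2])]; print(q[:300:20])
    u,v=map(int,proj(c,p)); k=im[v-40:v+40,u-40:u+40].copy(); cv2.circle(k,(40,40),1,(0,255,0)); o.append(cv2.resize(k,(400,400),interpolation=cv2.INTER_CUBIC))
cv2.imwrite("pics/f4.png",np.hstack(o))
E
```

```text
time_s: 6.58
position: [0.4859, -0.1971, 0.1865]
tcp_rot: [[0.065, 0.998, -0.002], [0.998, -0.065, 0.001], [0.001, -0.002, -1.0]]
force: [-0.1, 0.6, -0.2]
opening: 0.362
grasp_force: 0.0
scene 110 [170. 138.] [171. 141.]
[[ 0.0046 -0.0161 -0.0256]
 [ 0.0064  0.0262 -0.0335]
 [ 0.0098 -0.0215 -0.0385]
 [ 0.0081 -0.0167 -0.0469]
 [ 0.0031  0.0274 -0.0575]
 [-0.0014 -0.0156 -0.0708]]
top 8 [351. 206.] [350. 206.]
[[ 0.0063  0.0161 -0.0538]]
```

View pics/f4.png

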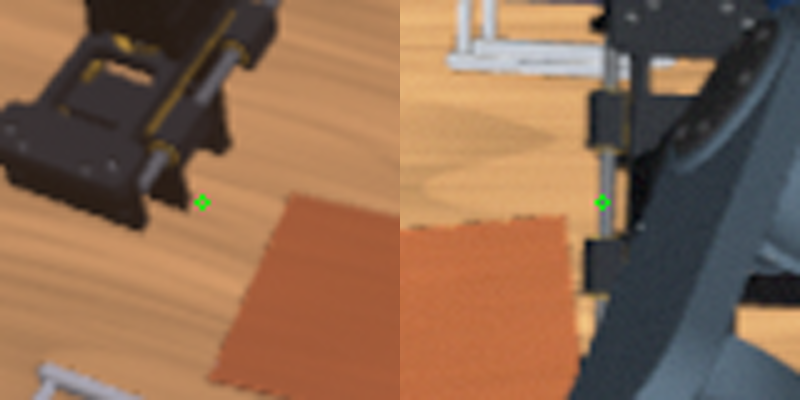

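The fingertips sit higher than the TCP reading implies: the tip is at crop (185,205), while the TCP dot at (200,200) should be above the tips. I'll quantify that.

```bash
python3 - <<'E'
from h import *
np.set_printoptions(precision=4,suppress=True)
s=bot.read_state(); p=np.array(s["position"]); R=np.array(s["tcp_rot"]); w=s["opening"]*.087/2
print(s["opening"],s["joint_positions"])
im,d=viewer.capture("scene")
for z in (.011,0,-.01,-.02,-.03,-.04):
    print(z,[proj("scene",p+R@[x,y,z])-[130,98] for y in(w,w+.015,-w,-w-.015) for x in(-.01,.01)])
P=cloud("scene",d); Q=(P-p)@R
for v in range(60,235,12):
  for u in (100,130,150,165,180,200,220,230):
    a=Q[98+v//5,130+u//5]; 
    if abs(a[0])<.12 and abs(a[1])<.12 and abs(a[2])<.15: print((u,v),a,end=" ")
  print()
E
```

```text
0.39820905370188014 [-34.3094  23.215   96.9452   0.0012  59.9339 -30.562 ]
0.011 [array([34., 46.]), array([41., 48.]), array([31., 50.]), array([38., 53.]), array([41., 37.]), array([47., 39.]), array([43., 33.]), array([50., 35.])]
0 [array([33., 43.]), array([40., 46.]), array([31., 48.]), array([37., 50.]), array([40., 34.]), array([46., 36.]), array([43., 30.]), array([49., 32.])]
-0.01 [array([33., 41.]), array([39., 44.]), array([30., 45.]), array([37., 48.]), array([39., 32.]), array([46., 34.]), array([42., 28.]), array([49., 30.])]
-0.02 [array([32., 39.]), array([39., 41.]), array([29., 43.]), array([36., 45.]), array([39., 29.]), array([45., 32.]), array([41., 25.]), array([48., 28.])]
-0.03 [array([31., 36.]), array([38., 39.]), array([28., 40.]), array([35., 43.]), array([38., 27.]), array([45., 29.]), array([41., 23.]), array([48., 25.])]
-0.04 [array([31., 34.]), array([37., 36.]), array([28., 38.]), array([35., 41.]), array([37., 24.]), array([44., 27.]), array([40., 20.]), array([47., 23.])]
(100, 60) [-0.0185  0.023  -0.1248] (130, 60) [ 0.0002  0.0233 -0.1336] (1
[... 2319 characters left out ...]
68) [ 0.0303  0.0631 -0.1148] (165, 168) [ 0.0108  0.0313 -0.0694] (180, 168) [ 0.0355  0.0486 -0.1011] 
(100, 180) [ 0.0289  0.0963 -0.1406] (130, 180) [ 0.0371  0.0864 -0.1335] (150, 180) [ 0.0321  0.068  -0.11  ] (165, 180) [ 0.0049  0.0276 -0.0504] (180, 180) [ 0.0104  0.023  -0.0479] 
(100, 192) [ 0.0265  0.0958 -0.1317] (130, 192) [ 0.0362  0.0872 -0.1267] (150, 192) [-0.0097  0.0244 -0.0312] (165, 192) [ 0.0006  0.0249 -0.0369] (180, 192) [ 0.0115  0.0262 -0.0441] 
(100, 204) [ 0.0165  0.0876 -0.1097] (130, 204) [ 0.0361  0.0891 -0.1214] (165, 204) [ 0.0013  0.0278 -0.0324] (180, 204) [ 0.0092  0.0256 -0.0339] 
(130, 216) [ 0.0341  0.0899 -0.1102] 
(130, 228) [ 0.0298  0.0874 -0.0972]
```

The whole gripper really sits about 38 mm higher than reported: tips are at tool z ≈ -0.028 instead of +0.011, and the body at -0.097 instead of -0.059. I'll apply that as an offset and retry.

```bash
python3 to.py 0.576 -0.204 0.070 -3.75; python3 - <<'E'
from rig import viewer; print(viewer.camera_info("top")["world_to_cam"][:3,:3].round(3).tolist(), viewer.camera_info("scene")["world_to_cam"].round(3).tolist())
E
```

```text
shift [-0.0009  0.0904  0.1169] turn [-0.06 -0.04  0.  ] t 6.725 F [-0.1 -0.   0.3] open 0.406
[[-0.013, -0.999, 0.029], [-0.997, 0.011, -0.076], [0.076, -0.03, -0.997]] [[-0.335, 0.942, 0.013, 0.103], [0.801, 0.292, -0.522, -0.375], [-0.496, -0.164, -0.853, 1.547], [0.0, 0.0, 0.0, 1.0]]
```

```bash
python3 -m jog '[[0.42,-0.001,0.045,0,0,0,0],[0.42,-0.001,0.09,0,0,0,0],[0.42,-0.001,0.09,0,0,0,0],[0.42,-0.001,0.09,0.04,0,0,0],[0.42,-0.001,0.09,0.06,0,0,0],[0.42,-0.001,0.09,0.075,0,0,0],[0.42,-0.001,0.09,0.09,0,0,0],[0.42,-0.001,0.09,0.1,0,0,0],[0.42,-0.001,0.09,0.11,0,0,0],[0.42,-0.001,0.09,0.116,0,0,0],[0.42,-0.001,0.09,0.116,0,0,0]]'
```

```text
time_s: 8.1
position: [0.5756, -0.2043, 0.0713]
tcp_rot: [[0.066, 0.998, -0.001], [0.998, -0.066, 0.0], [0.0, -0.001, -1.0]]
force: [0.5, -0.3, 0.5]
opening: 0.417
grasp_force: 0.0
```

```bash
python3 -m jog '[[0,0,0,0,0,0,0],[0,0,0,0,0,0,0],[0,0,0,0,0,0,0],[0,0,0,0,0,0,0],[0,0,0,0,0,0,0]]'
```

```text
time_s: 8.72
position: [0.5765, -0.2045, 0.072]
tcp_rot: [[0.066, 0.998, 0.001], [0.998, -0.066, -0.0], [-0.0, 0.001, -1.0]]
force: [1.7, 0.2, -0.5]
opening: 0.125
grasp_force: 30.0
```

The bar is gripped (opening 0.125, 30 N). Next I pull the drawer out.

```bash
python3 -m jog '[[0,0,-0.004,0,0,0,0],[0,0,-0.01,0,0,0,0],[0,0,-0.018,0,0,0,0],[0,0,-0.03,0,0,0,0],[0,0,-0.042,0,0,0,0],[0,0,-0.055,0,0,0,0],[0,0,-0.068,0,0,0,0],[0,0,-0.08,0,0,0,0],[0,0,-0.093,0,0,0,0],[0,0,-0.105,0,0,0,0],[0,0,-0.118,0,0,0,0],[0,0,-0.13,0,0,0,0],[0,0,-0.142,0,0,0,0],[0,0,-0.154,0,0,0,0],[0,0,-0.162,0,0,0,0],[0,0,-0.166,0,0,0,0],[0,0,-0.166,0,0,0,0]]'
```

```text
time_s: 10.85
position: [0.4089, -0.1937, 0.0718]
tcp_rot: [[0.065, 0.998, -0.001], [0.998, -0.065, -0.0], [-0.0, -0.001, -1.0]]
force: [-0.9, -2.4, 6.4]
opening: 0.132
grasp_force: 30.0
```

```bash
python3 -m jog '[[0.42,0,0,0,0,0,0],[0.42,0,0,0,0,0,0],[0.42,0,0,0,0,0,0],[0.42,0,0,0,0,0,0],[0.42,0,0,-0.03,0,0,0],[0.42,0,0,-0.08,0,0,0],[0.42,0,0,-0.13,0,0,0],[0.42,0,0,-0.16,0,0,0],[0.42,0,0,-0.16,0,0,0]]';  python3 to.py 0.4435 0.353 0.20 -42.4
```

```text
time_s: 11.98
position: [0.4115, -0.1944, 0.2338]
tcp_rot: [[0.065, 0.998, 0.005], [0.998, -0.065, -0.004], [-0.003, 0.005, -1.0]]
force: [-0.4, 0.1, -0.4]
opening: 0.42
grasp_force: 0.0
shift [ 0.5484 -0.0039  0.0319] turn [ 0.33  0.1  38.66] t 11.975 F [-0.4  0.1 -0.4] open 0.42
```

```bash
python3 -m jog '[[1,0.06,0,0,0.3,0.1,0],[1,0.12,-0.001,0,0.3,0.1,4],[1,0.18,-0.001,0,0.3,0.1,8],[1,0.24,-0.002,0,0.3,0.1,12],[1,0.3,-0.002,0,0.3,0.1,18],[1,0.36,-0.003,0,0.3,0.1,24],[1,0.42,-0.003,0.01,0.3,0.1,30],[1,0.48,-0.004,0.02,0.3,0.1,38.7],[1,0.52,-0.004,0.032,0.3,0.1,38.7],[1,0.548,-0.004,0.032,0.3,0.1,38.7],[1,0.548,-0.004,0.032,0.3,0.1,38.7],[1,0.548,-0.004,0.032,0.3,0.1,38.7]]';  python3 - <<'E'
from h import *
np.set_printoptions(precision=4,suppress=True)
s=bot.read_state(); p=np.array(s["position"]); R=np.array(s["tcp_rot"])
for c in("scene","top"):
    im,d=viewer.capture(c)
    cv2.imwrite("pics/%s5.png"%c,im)
    for t in("drawer_handle","drawer_bay","stone_center","unit_top"):
        for r in models.tip_of(c,t)[:2]: print(c,t,round(r["p"],2),np.array(r["xyz"]))
    P=cloud(c,d); Q=(P-p)@R
    m=(d>0)&(abs(Q[...,0])<.015)&(abs(Q[...,1])<.07)&(Q[...,2]>-.075)&(Q[...,2]<.03)
    q=Q[m]; print(c,len(q))
    for g in(q[q[:,1]>0],q[q[:,1]<0]): 
        if len(g): print(len(g),"max",g.max(0),"min",g.min(0),np.median(g,0),np.sort(g[:,2])[-6:])
E
python3 to.py 0.4435 0.353 0.0 -42.4
```

```text
time_s: 13.48
position: [0.4411, 0.3524, 0.1984]
tcp_rot: [[0.675, 0.738, -0.007], [0.738, -0.675, 0.002], [-0.003, -0.006, -1.0]]
force: [0.4, -0.7, -0.0]
opening: 0.998
grasp_force: 0.0
scene drawer_handle 0.83 [ 0.4044 -0.1913  0.1153]
scene drawer_bay 0.68 [ 0.5241 -0.1635  0.0822]
scene stone_center 0.68 [ 0.4429  0.3555 -0.0009]
scene stone_center 0.6 [0.4426 0.3547 0.0129]
scene unit_top 0.97 [ 0.6288 -0.2082  0.1481]
scene 69
15 max [ 0.0111  0.054  -0.0275] min [-0.011   0.0454 -0.0347] [ 0.004   0.0525 -0.0306] [-0.0298 -0.0291 -0.029  -0.0288 -0.0277 -0.0275]
54 max [ 0.0114 -0.0406 -0.0265] min [-0.0084 -0.0522 -0.0704] [ 0.0058 -0.0434 -0.0451] [-0.0296 -0.0288 -0.0285 -0.0278 -0.0277 -0.0265]
top drawer_handle 0.62 [ 0.4098 -0.1949  0.1135]
top drawer_bay 0.79 [ 0.5266 -0.1601  0.0856]
top stone_center 0.69 [0.2682 0.32   0.0068]
top stone_center 0.59 [0.4455 0.355  0.0145]
top unit_top 0.66 [ 0.6309 -0.2079  0.1506]
top 0
shift [0.0006 0.0022 0.1998] turn [-0.3  -0.01 -0.09] t 13.975 F [-0.5  0.2 -0.5] open 1.002
```

```bash
python3 -m jog '[[1,0.001,0.002,0.05,-0.3,0,0],[1,0.001,0.002,0.1,-0.3,0,0],[1,0.001,0.002,0.14,-0.3,0,0],[1,0.001,0.002,0.17,-0.3,0,0],[1,0.001,0.002,0.19,-0.3,0,0],[1,0.001,0.002,0.203,-0.3,0,0],[1,0.001,0.002,0.212,-0.3,0,0],[1,0.001,0.002,0.212,-0.3,0,0]]'
```

```text
time_s: 14.98
position: [0.4434, 0.3537, -0.0125]
tcp_rot: [[0.675, 0.738, -0.0], [0.738, -0.675, -0.0], [-0.0, -0.0, -1.0]]
force: [-0.7, -1.0, 0.2]
opening: 1.001
grasp_force: 0.0
```

```bash
python3 -m jog '[[1,0,0,0.004,0,0,0],[1,0,0,0.007,0,0,0],[1,0,0,0.009,0,0,0],[1,0,0,0.009,0,0,0]]'; python3 - <<'E'
from h import *
np.set_printoptions(precision=4,suppress=True)
im,d=viewer.capture("scene"); u,v=map(int,proj("scene",[.443,.353,.02])); cv2.imwrite("pics/g6.png",cv2.resize(im[v-45:v+45,u-60:u+60],(800,600),interpolation=cv2.INTER_CUBIC))
P=cloud("scene",d); s=bot.read_state(); p=np.array(s["position"]); R=np.array(s["tcp_rot"]); Q=(P-p)@R
m=(d>0)&(abs(Q[...,0])<.012)&(Q[...,1]>.04)&(Q[...,1]<.065)&(Q[...,2]<-.025); print(np.sort(P[m][:,2])[:8])
E
```

```text
time_s: 15.48
position: [0.4433, 0.3537, -0.0214]
tcp_rot: [[0.675, 0.738, -0.0], [0.738, -0.675, 0.0], [-0.0, -0.0, -1.0]]
force: [0.4, 0.1, 1.2]
opening: 1.002
grasp_force: 0.0
[0.0958 0.0958 0.0961 0.0974 0.0984 0.0987 0.0988 0.0989]
```

View pics/g6.png

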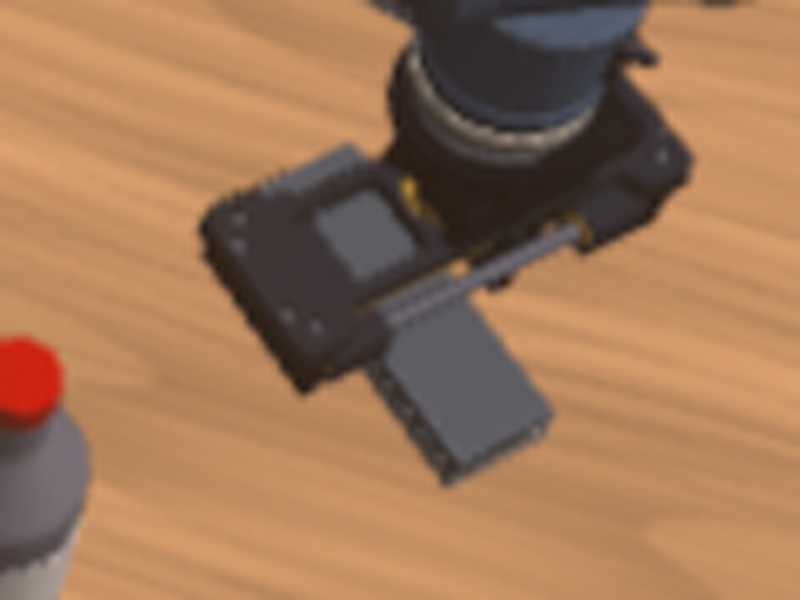

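The gripper stands centred over the stone (crop (400,320)), clear of the bottle, and there's no contact. I'll close and lift slightly.

```bash
python3 -m jog '[[0,0,0,0,0,0,0],[0,0,0,0,0,0,0],[0,0,0,0,0,0,0],[0,0,0,0,0,0,0],[0,0,0,0,0,0,0],[0,0,0,-0.005,0,0,0],[0,0,0,-0.01,0,0,0],[0,0,0,-0.02,0,0,0],[0,0,0,-0.02,0,0,0]]'
```

```text
time_s: 16.65
position: [0.4442, 0.3541, -0.0004]
tcp_rot: [[0.675, 0.738, 0.002], [0.738, -0.675, 0.001], [0.002, 0.001, -1.0]]
force: [0.0, -0.1, -4.4]
opening: 0.573
grasp_force: 30.0
```

```bash
python3 -m jog '[[0,0,0,-0.04,0,0,0],[0,0,0,-0.09,0,0,0],[0,0,0,-0.14,0,0,0],[0,0,0,-0.18,0,0,0],[0,0,0,-0.2,0,0,0],[0,0,0,-0.2,0,0,0]]'; python3 to.py 0.550 -0.1617 0.2 -3.75;  python3 - <<'E'
from h import *
np.set_printoptions(precision=4,suppress=True)
x=np.array([.9979,-.0654]); y=np.array([.0654,.9979]); b=np.array([.5245,-.1595])
for c in("scene","top"):
    im,d=viewer.capture(c); cv2.imwrite("pics/%s7.png"%c,im[100:260]); P=cloud(c,d); D=P[...,:2]-b; X=D@x; Y=D@y; Z=P[...,2]
    m=(d>0)&(X>-.03)&(X<.08)&(abs(Y)<.07); print(c,"floor",np.median(Z[m]),m.sum())
    def e(m,A): return (np.percentile(A[m],[2,50,98]),m.sum())
    print("front",e((abs(Z-.136)<.008)&(abs(X+.056)<.03)&(abs(Y)<.07),X))
    print("wall+y",e((abs(Z-.12)<.008)&(X>-.02)&(X<.08)&(abs(Y-.1)<.03),Y)); print("div",e((abs(Z-.117)<.008)&(X>-.02)&(X<.08)&(abs(Y+.1)<.03),Y))
    print("unit edge",np.percentile(X[(abs(Z-.15)<.004)&(abs(Y)<.07)&(X>.05)&(X<.2)],2))
E
```

```text
time_s: 17.4
position: [0.4442, 0.3541, 0.2003]
tcp_rot: [[0.675, 0.738, 0.003], [0.738, -0.675, 0.002], [0.004, 0.001, -1.0]]
force: [0.1, -0.4, -5.7]
opening: 0.57
grasp_force: 30.0
shift [-3.091e-01  4.263e-01 -3.000e-04] turn [  0.14  -0.18 -38.71] t 17.4 F [ 0.1 -0.4 -5.7] open 0.57
scene floor 0.08470560383716363 1685
front (array([-0.0673, -0.058 , -0.0535]), np.int64(266))
wall+y (array([0.0964, 0.1012, 0.1038]), np.int64(124))
div (array([-0.1202, -0.0976, -0.0921]), np.int64(229))
unit edge 0.11438614312862402
top floor 0.08508821712075798 1696
front (array([-0.0692, -0.0635, -0.0578]), np.int64(202))
wall+y (array([0.0972, 0.1005, 0.1037]), np.int64(87))
div (array([-0.1218, -0.1061, -0.092 ]), np.int64(229))
unit edge 0.11146062579248568
```

View pics/top7.png

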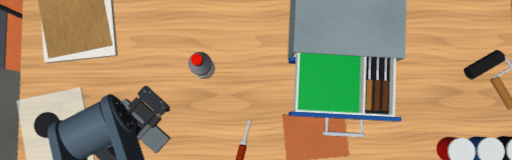

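The top view shows the green bay empty at (330,82), the drawer open, and the stone in the gripper. Floor and walls agree with the bay estimate, so I carry the stone over.

```bash
python3 -m jog '[[0,-0.02,0.03,0,0,0,-2],[0,-0.05,0.07,0,0,0,-6],[0,-0.08,0.11,0,0,0,-10],[0,-0.11,0.15,0,0,0,-14],[0,-0.14,0.19,0,0,0,-18],[0,-0.17,0.23,0,0,0,-22],[0,-0.2,0.27,0,0,0,-26],[0,-0.23,0.31,0,0,0,-30],[0,-0.26,0.355,0,0,0,-34],[0,-0.29,0.395,0,0,0,-37],[0,-0.305,0.42,0,0,0,-38.7],[0,-0.309,0.426,0,0,0,-38.7],[0,-0.309,0.426,0,0,0,-38.7]]'; python3 to.py 0.550 -0.1617 0.075 -3.75
```

```text
time_s: 19.12
position: [0.5479, -0.161, 0.1971]
tcp_rot: [[0.067, 0.998, -0.003], [0.998, -0.067, 0.002], [0.002, -0.004, -1.0]]
force: [-0.4, 1.1, -4.6]
opening: 0.569
grasp_force: 30.0
shift [-0.0008  0.0025  0.1221] turn [-0.2  -0.12 -0.07] t 19.125 F [-0.4  1.1 -4.6] open 0.569
```

```bash
python3 -m jog '[[0,-0.001,0.002,0.02,0,0,0],[0,-0.001,0.002,0.045,0,0,0],[0,-0.001,0.002,0.07,0,0,0],[0,-0.001,0.002,0.09,0,0,0],[0,-0.001,0.002,0.105,0,0,0],[0,-0.001,0.002,0.115,0,0,0],[0,-0.001,0.002,0.122,0,0,0],[0,-0.001,0.002,0.122,0,0,0],[0,-0.001,0.002,0.122,0,0,0]]'; python3 to.py 0.550 -0.1617 0.064 -3.75
```

```text
time_s: 20.25
position: [0.5515, -0.1632, 0.0771]
tcp_rot: [[0.066, 0.998, 0.001], [0.998, -0.066, -0.001], [-0.0, 0.001, -1.0]]
force: [0.6, 0.1, -4.4]
opening: 0.571
grasp_force: 30.0
shift [ 0.0014 -0.0016  0.0131] turn [ 0.06  0.03 -0.02] t 20.25 F [ 0.6  0.1 -4.4] open 0.571
```

```bash
python3 -m jog '[[0,0,0,0.003,0,0,0],[0,0,0,0.006,0,0,0],[0,0,0,0.009,0,0,0],[0,0,0,0.011,0,0,0],[0,0,0,0.011,0,0,0]]'
```

```text
time_s: 20.88
position: [0.5509, -0.1629, 0.0653]
tcp_rot: [[0.066, 0.998, -0.001], [0.998, -0.066, 0.0], [0.0, -0.001, -1.0]]
force: [-0.2, -0.3, -4.3]
opening: 0.574
grasp_force: 30.0
```

Not yet in contact, so I continue in 1 mm steps.

```bash
python3 -m jog '[[0,0,0,0.001,0,0,0],[0,0,0,0.002,0,0,0],[0,0,0,0.002,0,0,0]]'
```

```text
time_s: 21.25
position: [0.5509, -0.1629, 0.0635]
tcp_rot: [[0.066, 0.998, -0.0], [0.998, -0.066, 0.0], [0.0, -0.0, -1.0]]
force: [0.4, -0.2, -4.5]
opening: 0.573
grasp_force: 30.0
```

```bash
python3 -m jog '[[0,0,0,0.001,0,0,0],[0,0,0,0.001,0,0,0]]'; python3 -m jog '[[0,0,0,0.0007,0,0,0],[0,0,0,0.0007,0,0,0]]'
```

```text
time_s: 21.5
position: [0.5511, -0.163, 0.0627]
tcp_rot: [[0.066, 0.998, 0.0], [0.998, -0.066, 0.0], [0.0, 0.0, -1.0]]
force: [0.5, 0.7, -4.1]
opening: 0.571
grasp_force: 30.0
time_s: 21.75
position: [0.5513, -0.163, 0.0626]
tcp_rot: [[0.066, 0.998, 0.0], [0.998, -0.066, -0.0], [-0.0, 0.001, -1.0]]
force: [0.5, 0.7, 2.7]
opening: 0.574
grasp_force: 30.0
```

Contact is at 0.0626, as predicted. I release and rise.

```bash
python3 -m jog '[[0.62,0,0,0,0,0,0],[0.7,0,0,0,0,0,0],[0.75,0,0,0,0,0,0],[0.75,0,0,0,0,0,0],[0.75,0,0,-0.01,0,0,0],[0.75,0,0,-0.03,0,0,0],[0.75,0,0,-0.06,0,0,0],[0.75,0,0,-0.1,0,0,0],[0.75,0,0,-0.14,0,0,0],[0.42,0,-0.06,-0.14,0,0,0],[0.42,0,-0.11,-0.14,0,0,0],[0.42,0,-0.14,-0.14,0,0,0],[0.42,0,-0.14,-0.14,0,0,0]]'; python3 - <<'E'
from h import *
np.set_printoptions(precision=4,suppress=True)
x=np.array([.9979,-.0654]); y=np.array([.0654,.9979]); b=np.array([.5225,-.1595])
for c in("scene","top"):
    im,d=viewer.capture(c); P=cloud(c,d)
    for t in("drawer_handle","stone_center","drawer_bay"):
        for r in models.tip_of(c,t)[:3]: q=np.array(r["xyz"]);print(c,t,round(r["p"],2),q, "bay",(q[:2]-b)@x,(q[:2]-b)@y)
    D=P[...,:2]-b; X=D@x; Y=D@y; Z=P[...,2]
    m=(abs(Z-.1095)<.006)&(X>-.04)&(X<.12)&(abs(Y)<.085); print(m.sum(), m.any() and (np.median(Z[m]),cv2.minAreaRect(np.stack([X[m],Y[m]],1).astype(np.float32))))
im=cv2.resize(im[110:250,260:430],None,fx=3,fy=3);cv2.imwrite("pics/t8.png",im)
E
python3 to.py 0.409 -0.1935 0.0715 -3.75
```

```text
time_s: 23.38
position: [0.4095, -0.1531, 0.2026]
tcp_rot: [[0.067, 0.998, -0.001], [0.998, -0.067, 0.0], [0.0, -0.001, -1.0]]
force: [0.8, -0.0, -0.0]
opening: 0.445
grasp_force: 0.0
scene drawer_handle 0.88 [ 0.4042 -0.1898  0.114 ] bay -0.11606994999999996 -0.03797318999999999
scene drawer_handle 0.23 [ 0.6281 -0.2067  0.149 ] bay 0.10846512000000003 -0.04019463999999999
scene stone_center 0.87 [0.2703 0.3194 0.012 ] bay -0.28299043999999995 0.46140043
scene drawer_bay 0.69 [ 0.5246 -0.1586  0.0843] bay 0.00203672999999999 0.0010354500000000113
892 (np.float64(0.10868963084862704), ((0.030429566279053688, -0.0020711198449134827), (0.15187902748584747, 0.05357282608747482), 89.81800842285156))
top drawer_handle 0.66 [ 0.4092 -0.1952  0.1142] bay -0.11072728999999996 -0.043034850000000006
top stone_center 0.85 [ 0.5539 -0.1623  0.0977] bay 0.031517179999999985 -0.000740559999999998
top stone_center 0.66 [0.2683 0.3188 0.0075] bay -0.28494699999999995 0.46067088999999994
top drawer_bay 0.74 [ 0.5232 -0.16    0.0834] bay 0.0007312300000000339 -0.00045316999999999824
top drawer_bay 0.6 [ 0.5523 -0.1613  0.0858] bay 0.029855140000000047 0.000152700000000007
865 (np.float64(0.10919089199078114), ((0.027512945234775543, -0.0015185996890068054), (0.05027090385556221, 0.15027892589569092), 0.05658477172255516))
shift [-0.0397 -0.0005  0.1303] turn [-0.   -0.    0.02] t 23.775 F [0.2 0.5 0.1] open 0.419
```

View pics/t8.png

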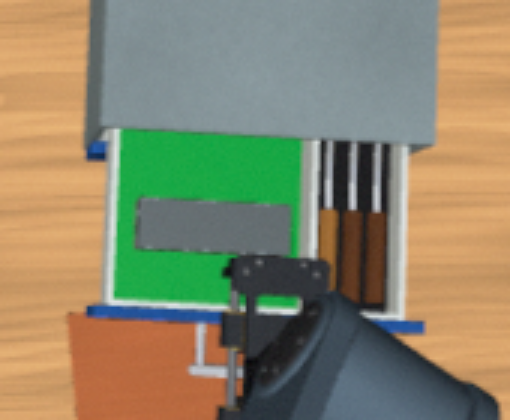

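The stone lies flat on the green liner (crop (213,224)), about (0.029, -0.002) in the bay. The drawer is still at about 0.167. I re-grip the handle.

```bash
python3 -m jog '[[0.42,-0.04,0,0,0,0,0],[0.42,-0.04,0,0,0,0,0],[0.42,-0.04,0,0.04,0,0,0],[0.42,-0.04,0,0.07,0,0,0],[0.42,-0.04,0,0.09,0,0,0],[0.42,-0.04,0,0.105,0,0,0],[0.42,-0.04,0,0.118,0,0,0],[0.42,-0.04,0,0.128,0,0,0],[0.42,-0.04,0,0.13,0,0,0],[0.42,-0.04,0,0.13,0,0,0],[0,-0.04,0,0.13,0,0,0],[0,-0.04,0,0.13,0,0,0],[0,-0.04,0,0.13,0,0,0],[0,-0.04,0,0.13,0,0,0],[0,-0.04,0,0.13,0,0,0]]'; python3 to.py 0.5765 -0.2045 0.0715 -3.75
```

```text
time_s: 25.65
position: [0.4089, -0.1938, 0.0721]
tcp_rot: [[0.066, 0.998, 0.0], [0.998, -0.066, -0.0], [-0.0, 0.0, -1.0]]
force: [-1.0, 0.5, 2.0]
opening: 0.127
grasp_force: 30.0
shift [0.0003 0.168  0.0006] turn [ 0.01  0.01 -0.01] t 25.65 F [-1.   0.5  2. ] open 0.127
```

Gripped again. I push gently at about 0.1 m/s and ease off through the catch.

```bash
python3 -m jog '[[0,0,0.003,0,0,0,0],[0,0,0.009,0,0,0,0],[0,0,0.018,0,0,0,0],[0,0,0.03,0,0,0,0],[0,0,0.042,0,0,0,0],[0,0,0.054,0,0,0,0],[0,0,0.066,0,0,0,0],[0,0,0.078,0,0,0,0],[0,0,0.09,0,0,0,0],[0,0,0.102,0,0,0,0],[0,0,0.114,0,0,0,0],[0,0,0.125,0,0,0,0],[0,0,0.135,0,0,0,0],[0,0,0.143,0,0,0,0],[0,0,0.15,0,0,0,0],[0,0,0.156,0,0,0,0],[0,0,0.161,0,0,0,0],[0,0,0.165,0,0,0,0],[0,0,0.168,0,0,0,0],[0,0,0.168,0,0,0,0]]'
```

```text
time_s: 28.15
position: [0.5764, -0.2046, 0.0721]
tcp_rot: [[0.066, 0.998, -0.001], [0.998, -0.066, 0.0], [0.0, -0.001, -1.0]]
force: [-2.1, 0.5, 6.6]
opening: 0.127
grasp_force: 30.0
```

```bash
python3 -m jog '[[0.42,0,0,0,0,0,0],[0.42,0,0,0,0,0,0],[0.42,0,0,0,0,0,0],[0.42,0,0,0,0,0,0],[0.42,0,0,-0.02,0,0,0],[0.42,0,0,-0.05,0,0,0],[0.42,0,0,-0.1,0,0,0],[0.42,0,0,-0.15,0,0,0],[0.42,0,-0.06,-0.16,0,0,0],[0.42,0,-0.12,-0.16,0,0,0],[0.42,0,-0.12,-0.16,0,0,0]]'; python3 - <<'E'
from h import *
np.set_printoptions(precision=4,suppress=True)
for c in("scene","top"):
    im,d=viewer.capture(c)
    for t in("drawer_handle","unit_top","bottle","burnisher","copper_plate","lower_drawer"):
        for r in models.tip_of(c,t)[:1] if t!="lower_drawer" else []: print(c,t,round(r["p"],2),np.array(r["xyz"]))
    if c=="top": cv2.imwrite("pics/t9.png",cv2.resize(im[90:290,130:430],None,fx=2.5,fy=2.5))
E
```

```text
time_s: 29.52
position: [0.4511, -0.1941, 0.2312]
tcp_rot: [[0.067, 0.998, -0.006], [0.998, -0.067, 0.004], [0.003, -0.006, -1.0]]
force: [0.6, 0.1, 0.6]
opening: 0.423
grasp_force: 0.0
scene drawer_handle 0.69 [ 0.5744 -0.2046  0.1151]
scene unit_top 0.89 [ 0.6285 -0.2083  0.1499]
scene bottle 0.57 [ 0.6238  0.2179 -0.0035]
scene burnisher 0.55 [0.3618 0.1014 0.0017]
scene copper_plate 0.79 [ 0.3968 -0.1294 -0.0019]
top unit_top 0.57 [ 0.632  -0.2086  0.1525]
top bottle 0.87 [ 0.6157  0.2207 -0.0017]
top burnisher 0.91 [0.3689 0.1022 0.0037]
top copper_plate 0.86 [ 0.4027 -0.1322  0.0019]
```

View pics/t9.png

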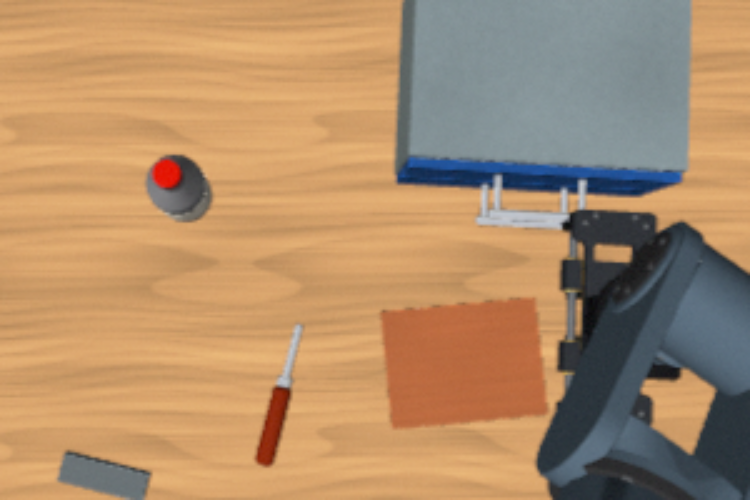

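The drawer is shut as at the start, with the front flush at (540,170) and the handle at (0.574, -0.205). The bottle, burnisher and plate haven't moved, and the arm is clear. I'm handing in.

```bash
python3 -c "
from rig import workorder; print(workorder.hand_in())"
```

```text
the job is handed in; nothing more can be done
None
```

I laid the stone flat in the green-lined bay, pushed the upper drawer fully shut, and handed the job in at about 30 s; the hand-in returned no verdict. By camera, the lower drawer looks shut and the bottle, burnisher and copper plate are where they started.

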